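# Set the notebook punch to its widest size

### The job

Set the desk punch for the widest notebook: slide its paper-size stop (the tall square grip with the thin steel fence, on the low bed in front) all the way to the end of its track that is away from the lever. Leave the small round margin knob on the raised housing behind it where it is set, and let go of the grip.

Things in the scene. Friction and masses are not known exactly. Their poses are not given: they have to be found in the camera images.
- punch: Grey desk punch, fixed on the table, turned up to 23 deg. Origin: centre of its underside; x to its back (away from the robot), y left, z up. Bed 220 (x) by 280 (y) mm, top 25 mm up; housing 65 mm high over x +20 to +110 mm. Lever along the outside of the right (-y) side, at y = -162 mm, up to 80 mm high. The size stop's track runs along y at x = -55 mm, a 5 mm high steel stop at each end.
- size_stop (a joint): Position of the paper-size stop on its track, m: 0 at the end near the lever (right, -y), 0.120 at the far end away from the lever (left, +y), where it can go no further. Growing values move it along the punch's +y. About 3 N of friction; it stays where it is left. Starts between 0 and 0.050.
- size_grip (a point): Centre of the top of the size stop's upright grip, 70 mm above the table; axes as the punch's. Black plastic block, 24 mm (x) by 20 mm (y, the sliding direction), clear on all four sides above 40 mm over the table, all along the track. Below that: a foot 34 mm long in y, and a steel fence 6 mm thick reaching 70 mm from the grip's middle towards the housing.
- margin_knob (a point): Centre of the top of the margin knob, to be left alone: round, black, 22 mm across and 22 mm tall, on the housing at x = +70 mm of the punch, its top 88 mm above the table. It can slide 60 mm along the punch's y, with about 4 N of friction.

How it is judged:
By the outcome, as a careful person would: the job done as asked, in the order asked, and still so for the second after the job is handed in, with the robot touching nothing.
It also fails if it takes over 32 s, if anything falls off the work surface, if the arm or the gripper's body presses on something with over 40 N, if the wrist force passes 120 N, or if a joint passes its speed limit or range.

### The arm

A 6-joint arm with a two-finger parallel gripper is mounted at the origin on the work surface. World frame = base frame: x ahead of the robot, y to its left, z up, the work surface at z = 0. Lengths are in m, angles in degrees, forces in N, time in s.
With the tool pointing down it reaches from about 0.375 to 0.75 m from the base axis. Payload 9 kg.
Tool frame: the origin (TCP) lies where the fingers leave the gripper's body, on its centre line; the fingertips stand 73 mm ahead of it and the grasp point (between the pads) lies 54 mm ahead of it (robot.tip_reach is the distance from the TCP to the fingertips, in m); z points along the fingers, y is the line along which they close (so a half turn about z gives the same grasp; the last joint's range is limited). The gripper opens to 85 mm and grips with 20 to 120 N. Pads are 22 mm wide; open, the fingers measure 114 mm over their backs; the gripper's body (76 mm by 85 mm) begins 54 mm behind the grasp point. The pads swing forward as they close: fully open they stand 13 mm farther back than shut.
Start: joints at [63.902, 5.964, 5.575, 89.605, 0, 77.527], TCP at [0.141, 0.583, 0.304] pointing down, gripper open.
Joint ranges: [-171.21, 171.21], [-48.23, 106.86], [-62.78, 66.21], [-105.2, 120.99], [-86.42, 89.51], [-180, 180]. Speed limits (degrees/s): [127.2, 127.2, 147.25, 180, 180, 180].

### API

Orientations are given as [roll, pitch, yaw] about the fixed x, y, z axes, in that order (R = Rz(yaw) Ry(pitch) Rx(roll)).
In Python, from plant import robot gives the robot as it stands. Calls block until the motion is done:
- robot.move_pose(position, orientation): joint-space move of the TCP to a pose.
- robot.line_to(position, vel=0.15, rotation=None, guard=None): straight line of the TCP; rotation=None keeps the orientation; vel is the mean speed in m/s. With guard (N) it stops when the force on the tool has changed by that much, and returns True; else False.
- robot.goto_joints(angles): joint-space move.
- robot.set_gripper(opening): finger opening in m; the grip force is fixed at half the most; returns when the fingers have stopped.
- robot.pause(seconds).
- robot.ik(position, orientation): joint angles nearest the present ones, or None.
- robot.observe(): the state.
- robot.grab_frame(name): name is "scene" or "top" or "wrist"; returns the picture (384x512x3 uint8, blue, green, red); there is no depth.
- robot.get_calibration(name): a dict with "vertical_fov" (degrees; the focal length in pixels is half the picture's height over the tangent of half this angle, whatever the lens; pixels are square), "cx", "cy" (the principal point, pixels), "rvec" (rotation vector, rad) and "tvec" (3), from world to camera coordinates, as OpenCV has them. Camera axes: x right, y down, z forward; pixel columns grow to the right and rows downward; lengths in m; the calibration is good to about 2 mm. The wrist camera is an equidistant fisheye: a pixel r from the principal point sees the ray r / f radians off the axis. A picture is of the moment at which its call begins: read the wrist's pose just before it. get_calibration takes no time and is no camera call; for the wrist camera it gives the pose at the moment of the call.
A pose or a line that the arm cannot do raises robot.IKError and nothing moves.
- robot.job_done(): hands the job in; it is judged then, once.
The state is a dict: "time": time; "q": joint angles; "qvel": joint speeds; "joint_torque": joint torques, N m; "tool_pos": TCP position; "tcp_rot": TCP orientation; "ft_force": force on the tool from outside, world axes, zero at the start; "torque": the same for the moment, N m; "gripper_width": finger opening in m; "gripper_force": force on a finger pad.
Only numpy, scipy, OpenCV 4.12 (cv2) and the standard library are available. Lean on these libraries where they do the work, as an engineer would, in place of code of your own. Each camera call takes 0.05 s, during which the arm holds its last target. There are 200 camera calls.

## Working session

There is one attempt and no reset: what is moved stays moved. The work goes in short steps, each a Python script; the robot and the scene stay as the last script left them, time stands still between calls to the robot, and variables do not carry over. Pictures are saved under pics/ and viewed, at most 10 in all, crops included, and the job is handed in when it is done.

```bash
mkdir -p pics; python3 - <<'E'
from plant import robot
import cv2,numpy as np
for n in("scene","top"):
    cv2.imwrite(f"pics/{n}0.png",robot.grab_frame(n)); c=robot.get_calibration(n); print(n,c)
a=[cv2.imread(f"pics/{n}0.png") for n in("scene","top")]
E
```

```text
scene {'vertical_fov': 52.8458540800028, 'cx': 251.11168088346616, 'cy': 191.1874450061868, 'rvec': array([ 1.5464954 ,  1.87234421, -0.90477525]), 'tvec': array([ 0.13944819, -0.31486465,  1.16891456])}
top {'vertical_fov': 42.228769648797886, 'cx': 261.0107394409301, 'cy': 193.54603279911657, 'rvec': array([ 2.19461081e+00, -2.17091863e+00, -1.14113820e-03]), 'tvec': array([0.01142294, 0.61957945, 0.77945959])}
```

View pics/scene0.png

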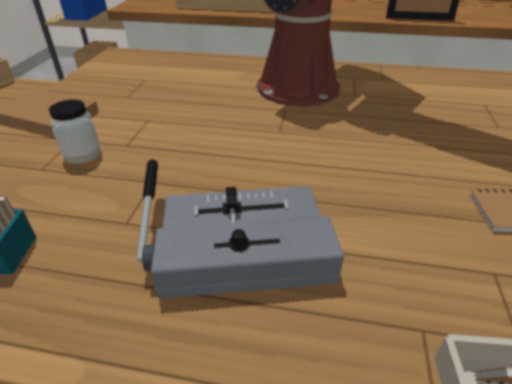

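View pics/top0.png

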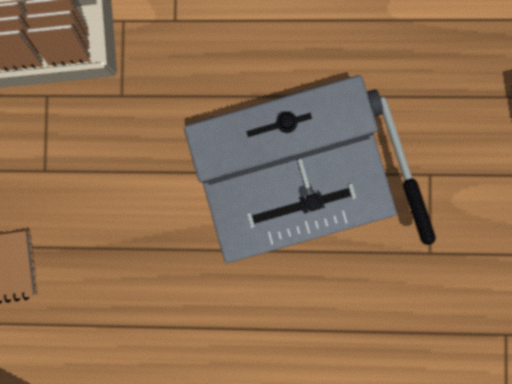

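The top view shows the punch turned about +15°. The track runs from about (354,191) at the lever end to (250,219), with the grip near (312,201) and the knob at (287,121). I'll enlarge it to read these more closely.

```bash
python3 - <<'E'
import cv2
a=cv2.imread("pics/top0.png")[65:265,180:440]
cv2.imwrite("pics/top0c.png",cv2.resize(a,None,fx=3,fy=3,interpolation=cv2.INTER_CUBIC))
E
```

```text
(no output)
```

View pics/top0c.png

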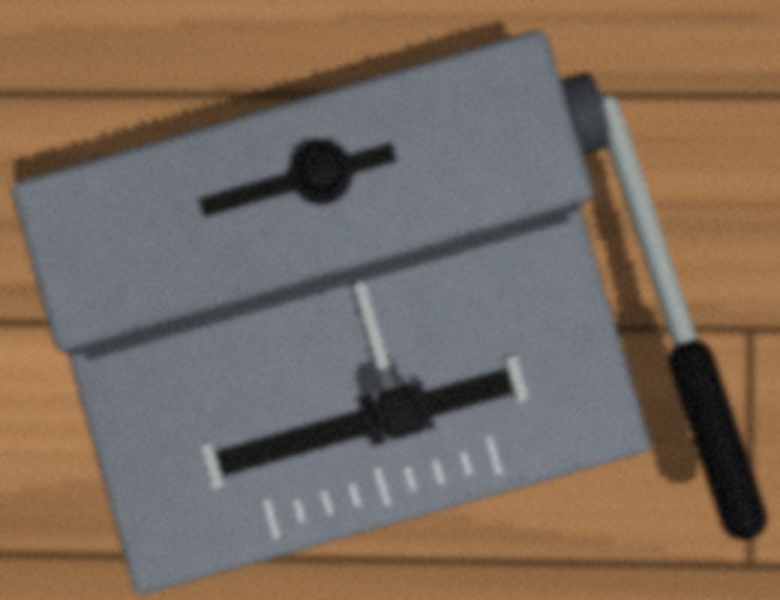

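```bash
cat >h.py <<'E'
import numpy as np,cv2
from scipy.optimize import least_squares
from plant import robot
def proj(n,P):
    c=robot.get_calibration(n); f=192/np.tan(np.radians(c["vertical_fov"]/2))
    K=np.array([[f,0,c["cx"]],[0,f,c["cy"]],[0,0,1]])
    return cv2.projectPoints(np.array(P,float),c["rvec"],c["tvec"],K,None)[0][:,0]
def world(p,P):
    P=np.array(P,float); c,s=np.cos(p[2]),np.sin(p[2])
    return P@np.array([[c,-s,0],[s,c,0],[0,0,1]]).T+[p[0],p[1],0]
def unc(x): return np.array(x,float)/3+[180,65]-1/3
M=[(-.11,.14,.025),(-.11,-.14,.025),(.11,-.14,.065),(.11,.14,.065),(.02,-.14,.065),(.02,.14,.065)]
U=unc([(140,592),(648,449),(545,35),(15,185),(590,203),(62,350)])
E
python3 - <<'E'
from h import *
r=least_squares(lambda p:(proj("top",world(p,M))-U).ravel(),[.55,0,.27])
p=r.x; print(p,np.degrees(p[2]),r.fun.round(1))
g=least_squares(lambda s:(proj("top",world(p,[(-.055,s[0],.07)]))-unc([(405,410)])).ravel(),[0.])
k=least_squares(lambda s:(proj("top",world(p,[(.07,s[0],.088)]))-unc([(320,168)])).ravel(),[0.])
print("grip y",g.x,g.fun,"knob y",k.x,k.fun)
print("scene grip top px",proj("scene",world(p,[(-.055,g.x[0],.07),(.07,k.x[0],.088)])))
print("ends",proj("top",world(p,[(-.055,.07,.03),(-.055,-.07,.03)])),unc([(212,466),(517,379)]))
np.save("p.npy",[*p,g.x[0]])
for dy in (0,180):
  y=np.degrees(p[2])+dy
  for yy in (g.x[0],.06):
    for z in(.2,.117): print(dy,robot.ik(world(p,[(-.055,yy,z)])[0],[180,0,y]))
E
```

```text
[ 0.65278902 -0.02951806  0.28442415] 16.29630347280994 [-2.2  2.2  2.3  1.6  1.2 -2.9 -2.4 -1.2  3.2 -1.  -2.3  1.3]
grip y [-0.01926724] [0.22404694 0.80028881] knob y [-0.01056847] [-0.13684961 -0.48008228]
scene grip top px [[228.0770026  189.10057424]
 [237.22713432 232.05516883]]
ends [[257.64032654 218.20451568]
 [344.77742274 193.81003712]] [[250.33333333 220.        ]
 [352.         191.        ]]
0 [-18.27525356   7.80373132  -3.24882844  78.94744024   0.
 145.42844297]
0 [-18.27525356  10.39839484  -9.16586392  70.43574124   0.
 145.42844297]
0 [-11.59586513   3.4036193   -7.9127676   78.6836131    0.
 152.10783139]
0 [-11.59586513   6.0921128  -13.86232089  70.04556631   0.
 152.10783139]
180 [-18.27525356   7.80373132  -3.24882844  78.94744024   0.
 -34.57155703]
180 [-18.27525356  10.39839484  -9.16586392  70.43574124   0.
 -34.57155703]
180 [-11.59586513   3.4036193   -7.9127676   78.6836131    0.
 -27.89216861]
180 [-11.59586513   6.0921128  -13.86232089  70.04556631   0.
 -27.89216861]
```

```bash
python3 - <<'E'
from h import *
*p,gy=np.load("p.npy"); gy+=.001
o=[180,0,np.degrees(p[2])]; w=lambda z:world(p,[(-.0545,gy,z)])[0]
robot.move_pose(w(.22),o)
robot.set_gripper(.065)
cv2.imwrite("pics/w1.png",robot.grab_frame("wrist"))
print(robot.line_to(w(.118),vel=.08,guard=6))
cv2.imwrite("pics/s1.png",cv2.resize(robot.grab_frame("scene")[100:320,120:370],None,fx=2.4,fy=2.4,interpolation=2))
s=robot.observe(); print(s["time"],s["tool_pos"],w(.118),s["ft_force"])
E
```

```text
False
4.7833 [ 0.60596468 -0.06247024  0.11866539] [ 0.60560453 -0.06234435  0.118     ] [ 0.28207217 -0.26305606  0.50042169]
```

View pics/w1.png

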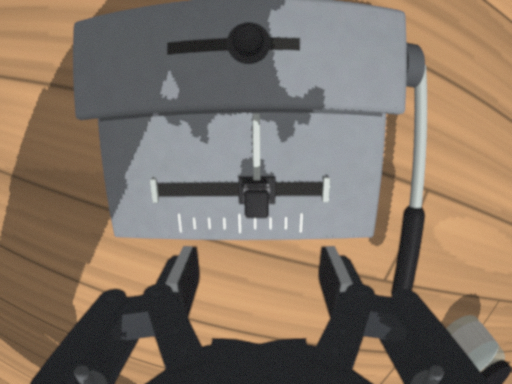

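View pics/s1.png

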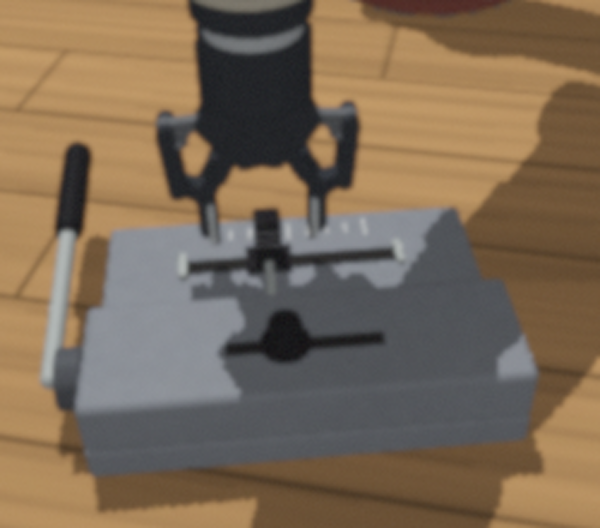

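The wrist view shows the grip at (257,190), centred between the fingers (midpoint about column 258). The scene crop shows the fingers straddling it, clear of the fence. Next I'll grip and slide.

```bash
python3 - <<'E'
from h import *
*p,gy=np.load("p.npy")
robot.set_gripper(0.0)
s=robot.observe(); print(s["gripper_width"],s["gripper_force"],s["ft_force"],s["time"])
R=world([0,0,p[2]],[(0,1,0)])[0]
t=s["tool_pos"]
print(robot.line_to(t+R*.065,vel=.06,guard=25))
print("d",(robot.observe()["tool_pos"]-t)@R, robot.observe()["ft_force"])
t2=robot.observe()["tool_pos"]
print(robot.line_to(t2+R*.03,vel=.025,guard=14))
s=robot.observe(); print("d",(s["tool_pos"]-t)@R,s["ft_force"],s["gripper_width"],s["time"])
cv2.imwrite("pics/s2.png",cv2.resize(robot.grab_frame("scene")[100:320,120:370],None,fx=2.4,fy=2.4,interpolation=2))
E
```

```text
0.018835112885576773 59.11472797393799 [-1.52820854  1.25452722  4.26570388] 5.2583
False
d 0.0663150968420828 [-3.8797732  -1.52616789  6.02436701]
True
d 0.0793885995644848 [ 0.10728142 -2.60879401  2.54381289] 0.019063272837959184 7.1917
```

View pics/s2.png

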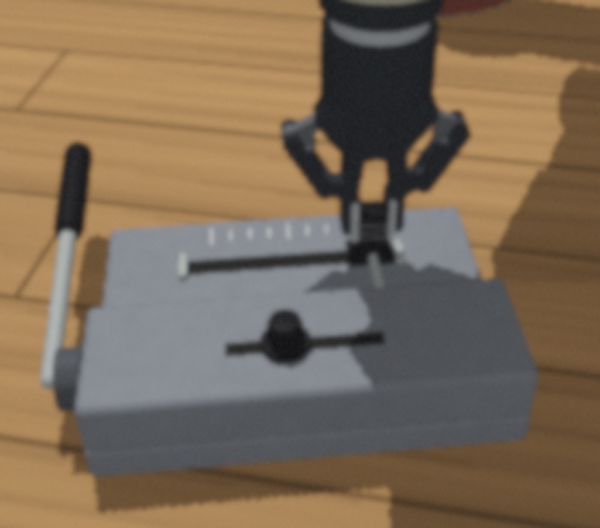

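The stop travelled 79 mm and met contact, and the foot is against the left end stop. The force had relaxed, so I'll press once more, release, retreat and check.

```bash
python3 - <<'E'
from h import *
*p,gy=np.load("p.npy")
R=world([0,0,p[2]],[(0,1,0)])[0]
t=robot.observe()["tool_pos"]
print(robot.line_to(t+R*.006,vel=.015,guard=20)); robot.pause(.2)
s=robot.observe(); print("d",(s["tool_pos"]-t)@R,s["ft_force"]@R,s["ft_force"])
robot.set_gripper(.05)
t=robot.observe()["tool_pos"]
print(robot.line_to(t+[0,0,.09],vel=.12,guard=10))
cv2.imwrite("pics/w3.png",robot.grab_frame("wrist"))
robot.line_to(t+[0,0,.16],vel=.15)
q=robot.observe()["q"].copy() if hasattr(robot.observe()["q"],"copy") else list(robot.observe()["q"])
q[0]+=50; robot.goto_joints(q)
cv2.imwrite("pics/t3.png",cv2.resize(robot.grab_frame("top")[65:265,180:440],None,fx=3,fy=3,interpolation=2))
print(robot.observe()["time"])
E
```

```text
True
d 0.0004922173036449759 -1.3980010767525928 [ 0.46081247 -1.32180034  3.61155643]
False
11.6
```

View pics/w3.png

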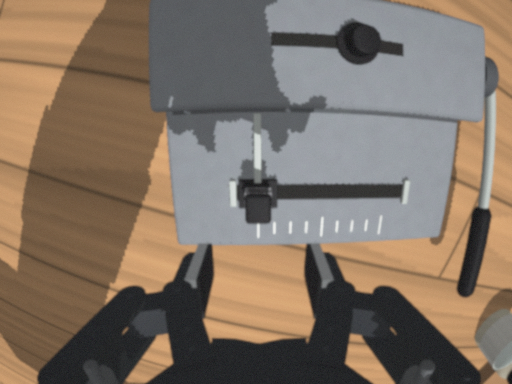

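View pics/t3.png

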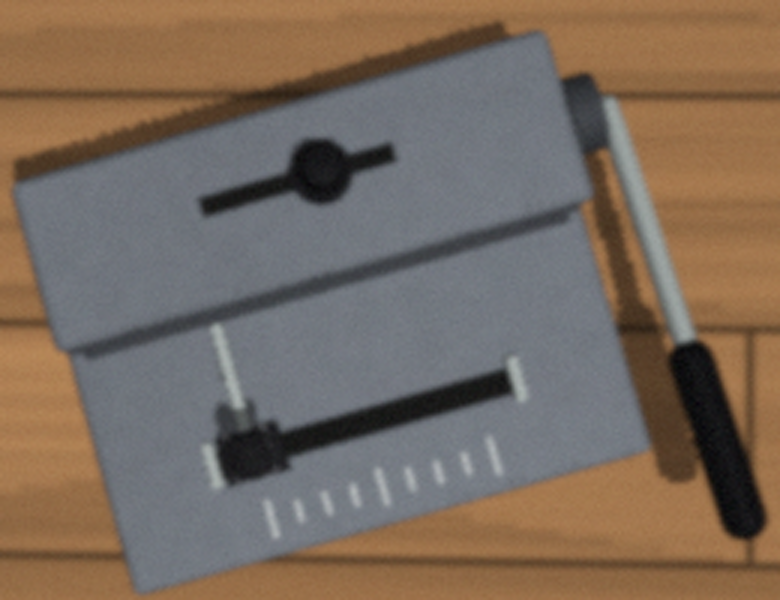

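The foot looks flush with the left stop, at wrist (238,193), and the knob is still at (320,168). I'll check the gap in one enlarged crop.

```bash
python3 - <<'E'
import cv2
a=cv2.imread("pics/w3.png")[165:235,215:305]
cv2.imwrite("pics/w3c.png",cv2.resize(a,None,fx=8,fy=8,interpolation=0))
E
```

```text
(no output)
```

View pics/w3c.png

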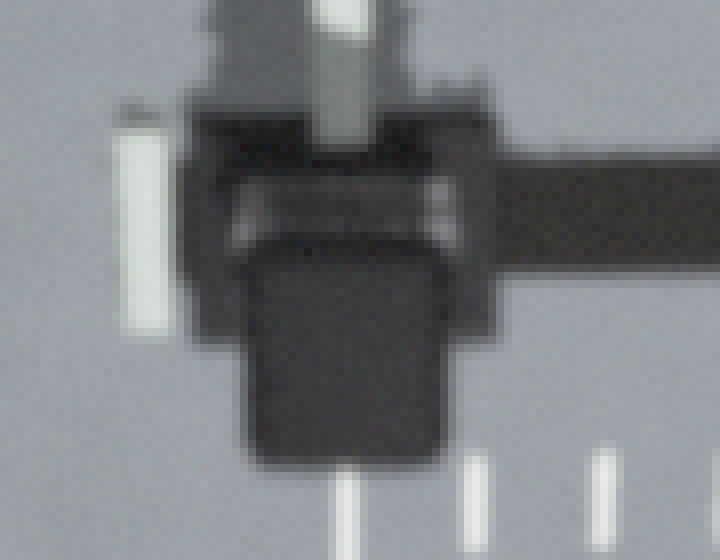

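The enlarged crop shows the grip (column 347) centred on the last scale mark (column 345). The foot has about 2 mm of visible clearance to the end plate. The two firm contacts were within 0.5 mm of each other and the measured travel matches, so it is at the end of its track.

```bash
python3 -c "
from plant import robot
print(robot.job_done())"
```

```text
the job is handed in; nothing more can be done
None
```

The paper-size stop was slid to the end of its track away from the lever and released, with the margin knob left where it was set; the job is handed in, and the last frame shows about 2 mm between the stop's foot and the end plate, which I took as built-in clearance because it hit a hard limit there twice.

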